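Feed the loose nuts through the gate of the counting tray

TASK

Three loose hex nuts lie on the raised flat deck of the small counting tray. With the fingertips, push them one at a time along the deck and through the narrow gate in its fence, so that all three drop into the slot behind the gate. Only push the nuts, do not lift them, and leave the bolt and the copper contact tip that stand on the deck where they are.

Things in the scene. Friction and masses are not known exactly. Their poses are not given: they have to be found in the camera images.
- tray: counting tray of grey sheet with a dark steel fence, fixed to the worktop. Origin on the worktop; +x points from the deck's open near edge to the gate. Deck: flat, top 60 mm above the worktop, x -90 to 70 mm, y -100 to 100 mm, open at the near edge and sides, but for low side walls 14 mm high from x = 42 mm to the fence. The fence (14 mm high above the deck, 3 mm thick) runs along x = 70 to 73 mm
- gate (a point): middle of the gate, on the deck's top, in the plane of the fence's near face; axes as the tray's. The gate is a gap 32 mm wide (tray y -16 to 16 mm); the deck ends here with no sill, the slot is just behind. A nut whose centre passes this edge tips into the slot, so fingers too wide for the gate, which the fence stops, still reach far enough
- slot (a point): centre of the slot's floor: an open-topped box behind the gate, inside 39 mm (tray x 73 to 112) by 70 mm (tray y -35 to +35), floor 37 mm below the deck's top, rim 14 mm above the deck
- nut_a_center (a point): centre of a loose steel hex nut, lying flat on the deck, at the start on the tray's +y side; 19 mm across flats, 21 mm across corners, 10 mm high, about 20 g, so its centre is 5 mm above the deck
- nut_b_center (a point): centre of a loose steel hex nut, lying flat on the deck, at the start about the middle; 19 mm across flats, 21 mm across corners, 10 mm high, about 20 g, so its centre is 5 mm above the deck
- nut_c_center (a point): centre of a loose steel hex nut, lying flat on the deck, at the start on the tray's -y side; 19 mm across flats, 21 mm across corners, 10 mm high, about 20 g, so its centre is 5 mm above the deck
- bolt: hex bolt standing upright on its head (21 mm across, 48 mm high) in one far corner of the deck by the fence, loose; origin under its head; to be left standing where it is
- tip: copper contact tip standing upright (10 mm diameter, 28 mm high) in the other far corner of the deck by the fence, loose; origin under its foot; to be left standing where it is
- nut_a: the nut itself (origin at the centre of its underside)
- nut_b: the nut itself (origin at the centre of its underside)
- nut_c: the nut itself (origin at the centre of its underside)

How it is judged:
By the outcome, as a careful person would: the job done as asked, in the order asked, and still so for the second after the job is handed in, with the robot touching nothing.
It also fails if it takes over 61 s, if anything falls off the work surface, if the arm or the gripper's body presses on something with over 40 N, if the wrist force passes 120 N, or if a joint passes its speed limit or range.

ROBOT

A 7-joint arm with a two-finger parallel gripper is mounted at the origin on a cart in front of the work surface, level with it; the furniture and walls round the work are solid. World frame = base frame: x ahead of the robot, y to its left, z up, the work surface at z = 0. Lengths are in m, angles in rad, forces in N, time in s.
With the tool pointing down it reaches from about 0.4 to 0.9 m from the base axis. Payload 5.6 kg.
Tool frame: the origin (TCP) lies at the very end of the fingers, on their centre line; the grasp point (between the pads) lies 19 mm behind it (r.tcp_to_grasp is the distance from the TCP to the grasp point, in m); y points along the fingers, z is the direction in which the jaws open and shut, and the axes are right-handed (so a half turn about y gives the same grasp; the last joint's range is limited). The gripper opens to 92 mm and grips with 3 to 60 N. Pads are 20 mm wide; open, the fingers measure 128 mm over their backs; the gripper's body (75 mm by 189 mm) begins 69 mm behind the grasp point.
Start: joints at [-1.336, 0.468, -0.012, 1.603, 0.006, 1.071, -0.056], TCP at [0.178, 0.625, 0.215] pointing down, gripper open.
Joint ranges: [-2.53, 2.53], [-0.31, 2.02], [-1.57, 1.55], [0.28, 2.44], [-1.29, 4.43], [0.15, 1.84], [-2.92, 2.92]. Speed limits (rad/s): [2.57, 2.57, 3.14, 3.14, 3.14, 3.14, 3.14].

INTERFACE

Orientations are given as a unit quaternion [w, x, y, z].
In Python, from rig import r gives the robot as it stands. The module is installed in compiled form; this text tells all that it offers.
- The arm moves only by the tool move_arm, never from a script. Its argument "series" is a list of rows, each a list of 3 entries, a list of its own where there are three numbers: the turn, a rotation vector about the tool's x, y, z in degrees, then the shift along the tool's x, y, z in cm, then the opening, from 0 (shut) to 1 (fully open). In form: [[[ax, ay, az], [x, y, z], claw], ...]. A call has 1 to 20 rows; each row is the pose to reach, as a shift and turn from the pose measured when the call began, along the tool's axes at that moment; what a row does not reach only later rows make up. A row lasts 1/12 s, in which the tool goes at most 41.7 mm and 7.16 degrees, less where a joint would pass 70% of its speed; a pose out of reach is approached as far as the arm can. A call with a gripper value outside its range is refused whole. The fingers move at their own pace and stop on an object; the grip force is fixed at half the most. Time passes only in rows, so rows that repeat a pose let the fingers close. It gives the time, the measured TCP pose, the force and the opening at its end, in the units of the state.
- r.sense(): the state, without advancing time (a new reading comes with each control period).
- r.grab_frame(name): name is "scene" or "side" or "wrist"; returns a dict with "image" (480x640x3 uint8, red, green, blue), "range_z" (480x640 float32, m along the optical axis (not along the pixel's ray), 0 where there is no reading), "fx", "fy", "cx", "cy" (pixels), "k1" (the pictures are not rectified: a ray, as slopes to the right and down, at radius r is drawn at 1 + k1 r^2 times it, then the intrinsics apply), "eye" and "attitude" of the camera in the world; the wrist camera has in their place "tool_from_camera" (4x4, takes a point from camera to tool coordinates, whose origin is the TCP and whose axes are the tool frame's). Camera axes: x right, y down, z forward; pixel columns grow to the right and rows downward; lengths in m; the calibration is good to about 2 mm. A picture is of the moment at which its call begins: read the wrist's pose just before it.
- r.job_done(): hands the job in, once; it reports no verdict.
The state is a dict: "time_s": time; "joint_positions": joint angles; "qd": joint speeds; "effort": joint torques, N m; "position": TCP position; "orientation": TCP orientation; "ft_force": force on the tool from outside, world axes, zero at the start; "ft_torque": the same for the moment, N m; "gripper_width": finger opening in m.
Only numpy, scipy, OpenCV 4.12 (cv2) and the standard library are available. Lean on these libraries where they do the work, as an engineer would, in place of code of your own. Each camera call takes 0.05 s, during which the arm holds its last target. There are 200 camera calls.

## Working session

There is one attempt and no reset: what is moved stays moved. The work goes in short steps, Python scripts to look and compute and a tool call to move; the robot and the scene stay as the last step left them, time stands still between calls to the robot, and variables do not carry over. Pictures are saved under pics/ and viewed, about 8 in all and at most 12, crops included, and the job is handed in when it is done.

Besides the shell and the picture viewer there is one more tool, called by a JSON object that holds its "fn" and its "kwargs", one argument or row to a line. move_arm: Moves the arm, as the interface text tells. Its arguments: {"type":"object","properties":{"series":{"type":"array"}},"required":["series"]}

```bash
mkdir -p pics; cat > h.py <<'E'
import numpy as np,cv2
from scipy.spatial.transform import Rotation as R
from rig import r
def rot(q): return R.from_quat([q[1],q[2],q[3],q[0]]).as_matrix()
def grab(n):
    s=r.sense(); f=r.grab_frame(n)
    if n=="wrist":
        T=np.eye(4);T[:3,:3]=rot(s["orientation"]);T[:3,3]=s["position"]
        M=T@np.array(f["tool_from_camera"]);f["R"],f["t"]=M[:3,:3],M[:3,3]
    else:
        a=np.array(f["attitude"]);f["R"]=a if a.shape==(3,3) else rot(a);f["t"]=np.array(f["eye"])
    return f
def ray(f,u,v):
    K=np.array([[f["fx"],0,f["cx"]],[0,f["fy"],f["cy"]],[0,0,1.]])
    p=cv2.undistortPoints(np.array([[[u,v]]],float),K,np.array([f["k1"],0,0,0.]))[0,0]
    return np.array([p[0],p[1],1])
def at_z(f,u,v,z):
    d=f["R"]@ray(f,u,v); return f["t"]+d*(z-f["t"][2])/d[2]
def at_depth(f,u,v):
    return f["t"]+f["R"]@ray(f,u,v)*f["range_z"][int(v),int(u)]
def save(f,name): cv2.imwrite("pics/"+name,f["image"][:,:,::-1])
E
python3 - <<'E'
from h import *
print(r.sense())
import pickle
for n in("scene","side"):
    f=grab(n);save(f,n+"0.png");pickle.dump(f,open(n+"0.pkl","wb"));print(n,f["t"],f["fx"],f["k1"],f["R"])
E
```

```text
{'time_s': 0.0, 'joint_positions': array([-1.33597974,  0.46834673, -0.01161053,  1.60364154,  0.00601543,
        1.07138692, -0.05630064]), 'qd': array([-0.00043003, -0.00157113,  0.00062052,  0.00064657,  0.00134386,
        0.00084451, -0.00018729]), 'effort': array([-1.89821199e-04, -5.20579684e+01, -1.24751034e-02, -2.43748695e+01,
       -5.66543767e-02,  1.73762615e-02,  1.61301787e-04]), 'position': array([0.17817279, 0.62449019, 0.2136527 ]), 'orientation': array([-0.69967616,  0.70090988, -0.09796377,  0.09788618]), 'ft_force': array([-0.33930469, -0.0250343 , -0.27130522]), 'ft_torque': array([-0.00791981, -0.00331728,  0.0726077 ]), 'gripper_width': 0.09189360985604512}
scene [ 0.00250632 -0.38164716  0.60508825] 448.64299630577466 -0.007687814401375333 [[ 0.48800905 -0.54872857  0.67878136]
 [-0.87273178 -0.31892415  0.36963038]
 [ 0.01365302 -0.77277703 -0.63453073]]
side [0.33778904 0.70909058 0.38956467] 616.5371245080457 -0.05098970149892727 [[-0.95903092 -0.11853595  0.25731093]
 [-0.28304055  0.36193078 -0.88819714]
 [ 0.01215455 -0.92463795 -0.3806533 ]]
```

View pics/scene0.png

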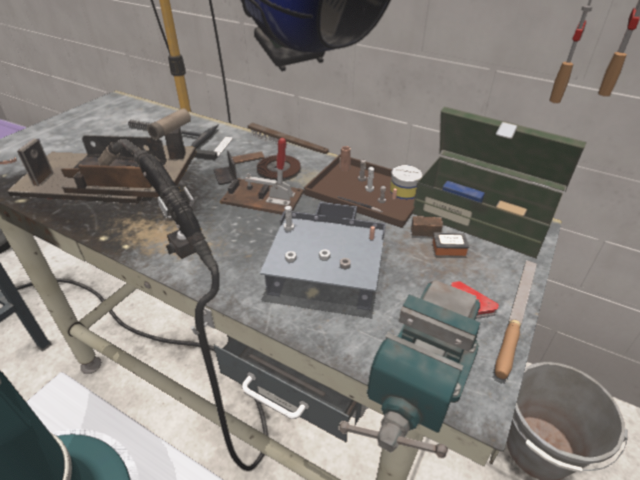

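View pics/side0.png

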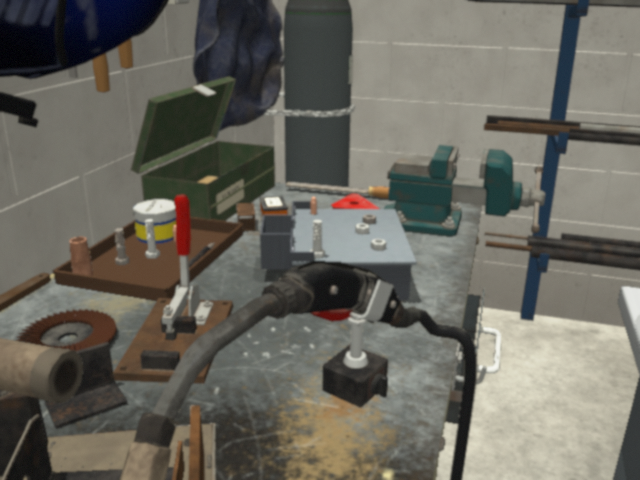

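The scene view shows the tray at about (325,255), with nuts near (290,256), (324,254) and (345,264), the bolt at (288,220) and the tip at (372,233). I'll enlarge it.

```bash
python3 - <<'E'
import pickle,cv2
f=pickle.load(open("scene0.pkl","rb"))
c=f["image"][195:315,250:400,::-1]
cv2.imwrite("pics/sc_crop.png",cv2.resize(c,None,fx=5,fy=5,interpolation=cv2.INTER_CUBIC))
E
```

```text
(no output)
```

View pics/sc_crop.png

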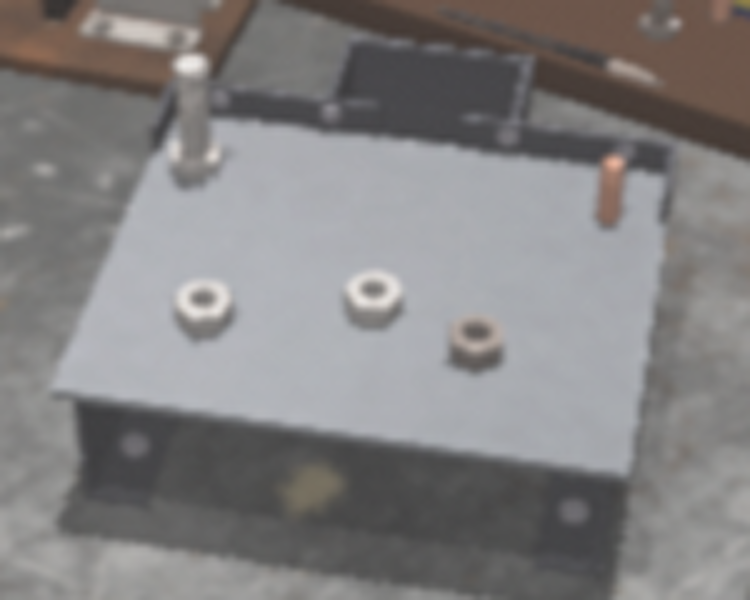

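The near deck corners are at crop (57,393) and (630,472). The nut tops are at (203,300), (374,290) and (477,331). The bolt foot is at (190,172) and the tip foot at (608,223).

```bash
python3 - <<'E'
from h import *
import pickle
f=pickle.load(open("scene0.pkl","rb"))
P=dict(nearL=(57,393,.06),nearR=(630,472,.06),fenceR=(665,172,.06),rimFL=(357,43,.074),rimFR=(533,58,.074),a=(203,298,.07),b=(374,289,.07),c=(477,330,.07),bolt=(190,172,.06),tip=(608,222,.06))
W={}
for k,(u,v,z) in P.items():
    u=(u+.5)/5-.5+250;v=(v+.5)/5-.5+195
    W[k]=at_z(f,u,v,z);print(k,W[k].round(4),at_depth(f,u,v).round(4))
print(np.linalg.norm(W["nearL"]-W["nearR"]),np.linalg.norm(W["fenceR"]-W["nearR"]))
# tray model fit: yaw & origin from corners
loc=dict(nearL=(-.09,.1),nearR=(-.09,-.1),fenceR=(.07,-.1),rimFL=(.1135,.0365),rimFR=(.1135,-.0365))
A=np.array([loc[k] for k in loc]);B=np.array([W[k][:2] for k in loc])
Ac=A-A.mean(0);Bc=B-B.mean(0);th=np.arctan2((Ac[:,0]*Bc[:,1]-Ac[:,1]*Bc[:,0]).sum(),(Ac*Bc).sum())
Q=np.array([[np.cos(th),-np.sin(th)],[np.sin(th),np.cos(th)]]);t=B.mean(0)-Q@A.mean(0)
print("yaw",np.degrees(th),"org",t,"res mm",((A@Q.T+t-B)*1e3).round(1).tolist())
for k in W: print(k,((W[k][:2]-t)@Q*1e3).round(1))
E
```

```text
nearL [ 0.4258 -0.0222  0.06  ] [ 0.4268 -0.0213  0.0588]
nearR [ 0.4902 -0.2074  0.06  ] [ 0.4919 -0.2068  0.0582]
fenceR [ 0.6401 -0.1538  0.06  ] [ 0.6396 -0.1539  0.0604]
rimFL [ 0.6367 -0.019   0.074 ] [ 0.6395 -0.0174  0.0716]
rimFR [ 0.6633 -0.0847  0.074 ] [ 0.6655 -0.0837  0.0723]
a [ 0.4821 -0.0454  0.07  ] [ 0.4857 -0.0429  0.066 ]
b [ 0.5163 -0.0952  0.07  ] [ 0.5209 -0.0926  0.0652]
c [ 0.5159 -0.1366  0.07  ] [ 0.5209 -0.1342  0.0648]
bolt [0.5484 0.004  0.06  ] [0.5442 0.0009 0.0643]
tip [ 0.6022 -0.1473  0.06  ] [ 0.6023 -0.1472  0.0599]
0.196125325861295 0.1591932097310694
yaw 18.890973626323742 org [ 0.54260404 -0.08606   ] res mm [[-0.7, 1.6], [-0.4, -2.4], [1.1, -4.3], [1.5, 4.2], [-1.5, 0.9]]
nearL [-89.8  98.3]
nearR [-88.8 -97.8]
fenceR [ 70.3 -95.6]
rimFL [110.7  33. ]
rimFR [114.6 -37.8]
a [-44.1  58. ]
b [-27.8  -0.1]
c [-41.7 -39.1]
bolt [34.7 83.3]
tip [ 36.5 -77.2]
```

```bash
cat >> h.py <<'E'
YAW=np.radians(18.9);ORG=np.array([.5426,-.0861])
def T2W(x,y): return ORG+np.array([[np.cos(YAW),-np.sin(YAW)],[np.sin(YAW),np.cos(YAW)]])@np.array([x,y])/1e3
def W2T(p): return (np.array(p[:2])-ORG)@np.array([[np.cos(YAW),-np.sin(YAW)],[np.sin(YAW),np.cos(YAW)]])*1e3
def plan(*targets):
    """targets: (tray x mm, tray y mm, height above worktop mm, push heading deg rel. tray x) -> row numbers"""
    s=r.sense();Q=rot(s["orientation"]);p=np.array(s["position"])
    print("now tray",W2T(p).round(1),"z",round(p[2]*1e3,1),"t",s["time_s"],"w",round(s["gripper_width"]*1e3,1),"x-axis heading",round(np.degrees(np.arctan2(Q[1,0],Q[0,0])-YAW),1),"down",Q[:,1].round(3),"F",np.round(s["ft_force"],1))
    for x,y,z,h in targets:
        a=YAW+np.radians(h);best=None
        X=np.array([np.cos(a),np.sin(a),0]);Y=np.array([0,0,-1.])
        for sg in(1,-1):
            rv=R.from_matrix(Q.T@np.column_stack([sg*X,Y,np.cross(sg*X,Y)])).as_rotvec(degrees=True)
            if best is None or np.linalg.norm(rv)<np.linalg.norm(best): best=rv
        print((x,y,z,h),"turn",best.round(1),"cm",(Q.T@(np.array([*T2W(x,y),z/1e3])-p)*100).round(2))
E
python3 - <<'E'
from h import *
import pickle
H=np.zeros((12,17))
for n in("scene","side"):
    f=pickle.load(open(n+"0.pkl","rb"));d=f["range_z"]
    v,u=np.mgrid[0:480:2,0:640:2];v=v.ravel();u=u.ravel();z=d[v,u];ok=z>0
    K=np.array([[f["fx"],0,f["cx"]],[0,f["fy"],f["cy"]],[0,0,1.]])
    p=cv2.undistortPoints(np.stack([u,v],1).astype(float)[:,None],K,np.array([f["k1"],0,0,0.]))[:,0]
    W=f["t"]+(np.c_[p,np.ones(len(p))]*z[:,None])[ok]@f["R"].T
    for w in W:
        i=int(np.floor((w[0]-.1)/.07));j=int(np.floor((w[1]+.35)/.07))
        if 0<=i<12 and 0<=j<17: H[i,j]=max(H[i,j],w[2])
print("cols y from",[round(-.35+.07*j,2) for j in range(17)])
for i in range(12): print(round(.1+.07*i,2),(H[i]*100).astype(int))
plan((-60,0,330,0),(-220,270,330,0))
E
```

```text
cols y from [-0.35, -0.28, -0.21, -0.14, -0.07, 0.0, 0.07, 0.14, 0.21, 0.28, 0.35, 0.42, 0.49, 0.56, 0.63, 0.7, 0.77]
0.1 [0 0 0 0 1 1 0 0 0 0 0 0 0 0 0 0 0]
0.17 [0 0 0 0 0 0 0 0 0 0 0 0 0 0 0 0 0]
0.24 [8 4 0 0 0 0 0 0 0 0 0 0 0 0 0 0 0]
0.31 [13 13  0  0  0  1  0  0  0  0  0  0  0  0  0  0  0]
0.38 [13 12  0  6  6  4 10 14 14  0  0  0  3 11 10  0  0]
0.45 [11  8  7  7  7  6  9 15 17 17 16 13  8 11 11  0  1]
0.52 [ 1  0  7  7 10 11  0  0  0  3 16 14  9  9  2  2  0]
0.59 [ 1  0  8  7  7  7  1  5  2  3 14 14  9  0  0  0  0]
0.66 [ 2  2  3  7  2 43 42  6  5  5 14 14  3  0  0  0  0]
0.73 [ 8  8  8  4  2 37 41 40 39  4  3  2  0  0  2  1  0]
0.8 [21 21 21  5 41 37 31 32 36  0  0  2  1  0  0  0  0]
0.87 [21 21 21  5 40 40 38 33  3  3  3  1  0  0  0  0  0]
now tray [-114.5  790.4] z 213.8 t 0.1 w 92.0 x-axis heading -34.8 down [-0.    -0.001 -1.   ] F [-0.3  0.1  0.1]
(-60, 0, 330, 0) turn [  0.1 -34.8  -0. ] cm [ 49.61 -11.52 -61.79]
(-220, 270, 330, 0) turn [  0.1 -34.8  -0. ] cm [ 21.06 -11.55 -48.76]
```

{"fn": "move_arm", "kwargs": {
  "series": [
    [[0,-6,0],[0,-6,0],0.13],
    [[0,-12,0],[4,-11.5,-8],0.13],
    [[0,-18,0],[6,-11.5,-13],0.13],
    [[0,-24,0],[8,-11.5,-18],0.13],
    [[0,-30,0],[10,-11.5,-22],0.13],
    [[0,-34.8,0],[12,-11.5,-27],0.13],
    [[0,-34.8,0],[14,-11.5,-32],0.13],
    [[0,-34.8,0],[16,-11.5,-36],0.13],
    [[0,-34.8,0],[18,-11.5,-40],0.13],
    [[0,-34.8,0],[20,-11.5,-44],0.13],
    [[0,-34.8,0],[22,-11.5,-47.5],0.13],
    [[0,-34.8,0],[25,-11.5,-50],0.13],
    [[0,-34.8,0],[29,-11.5,-52],0.13],
    [[0,-34.8,0],[33,-11.5,-54],0.13],
    [[0,-34.8,0],[37,-11.5,-56],0.13],
    [[0,-34.8,0],[41,-11.5,-58],0.13],
    [[0,-34.8,0],[45,-11.5,-60],0.13],
    [[0,-34.8,0],[48,-11.5,-61],0.13],
    [[0,-34.8,0],[49.6,-11.5,-61.8],0.13],
    [[0,-34.8,0],[49.6,-11.5,-61.8],0.13]
  ]
}}

```text
time_s: 1.77
position: [0.4544, -0.075, 0.3298]
orientation: [-0.697, 0.698, 0.116, -0.116]
ft_force: [0.5, 1.6, 0.1]
gripper_width: 0.0122
```

```bash
python3 - <<'E'
from h import *
import pickle
plan()
f=grab("wrist");save(f,"w1.png");pickle.dump(f,open("w1.pkl","wb"));print(f["t"],f["R"][:,2],f["tool_from_camera"])
E
```

```text
now tray [-79.9  39.1] z 329.8 t 1.7667 w 12.2 x-axis heading -0.0 down [ 0.001 -0.001 -1.   ] F [0.5 1.6 0.1]
[ 0.37496706 -0.10148262  0.50034409] [ 0.27948806  0.09515635 -0.95542226] [[-1.01084966e-03  9.55509055e-01  2.94960039e-01 -8.36480140e-02]
 [-5.36226198e-04 -2.94960665e-01  9.55509246e-01 -1.70532336e-01]
 [ 9.99999345e-01  8.07710895e-04  8.10529875e-04  4.16801011e-04]
 [ 0.00000000e+00  0.00000000e+00  0.00000000e+00  1.00000000e+00]]
```

View pics/w1.png

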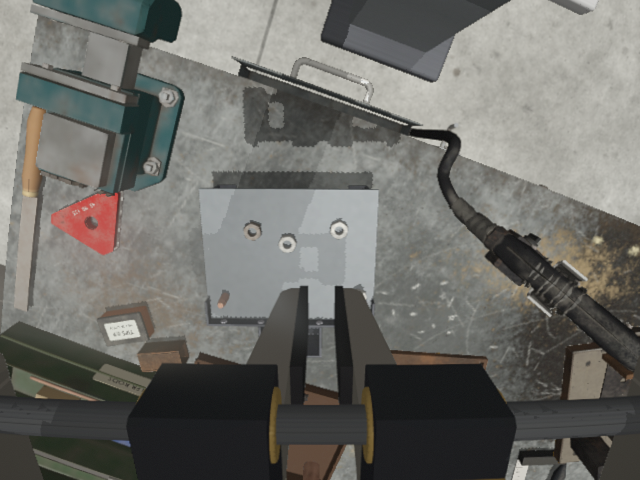

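The wrist view shows the nuts at about (252,231), (287,243) and (339,229). The near corners are at (200,188) and (378,187), and the tip is at (223,299).

```bash
python3 - <<'E'
import pickle,cv2
f=pickle.load(open("w1.pkl","rb"))
c=f["image"][178:328,190:390,::-1]
cv2.imwrite("pics/w1c.png",cv2.resize(c,None,fx=4,fy=4,interpolation=cv2.INTER_CUBIC))
E
```

```text
(no output)
```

View pics/w1c.png

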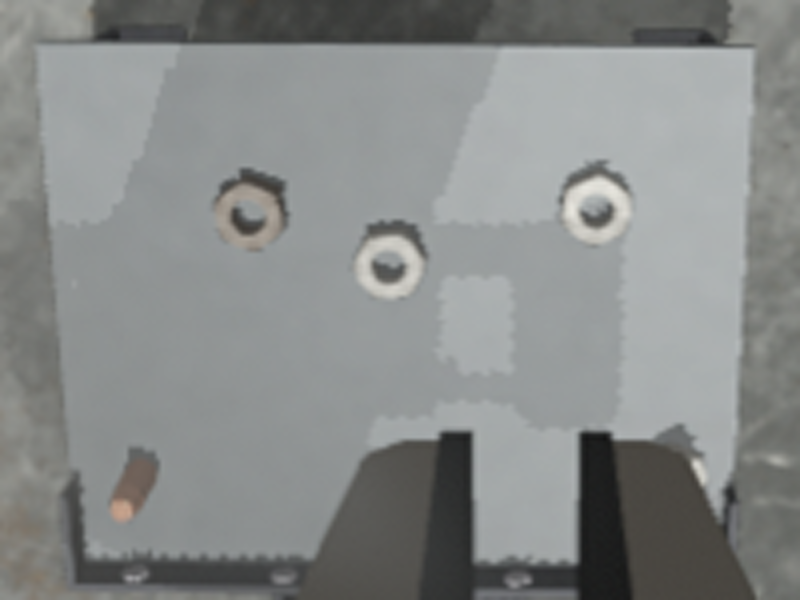

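```bash
python3 - <<'E'
from h import *
import pickle
f=pickle.load(open("w1.pkl","rb"))
P=dict(nearR=(37,45,.06),nearL=(755,47,.06),fenceR=(84,562,.06),a=(597,211,.07),b=(390,267,.07),c=(250,216,.07),tipfoot=(143,466,.06))
W={}
for k,(u,v,z) in P.items():
    u=(u+.5)/4-.5+190;v=(v+.5)/4-.5+178
    W[k]=at_z(f,u,v,z);print(k,W[k].round(4),at_depth(f,u,v).round(4),"old tray",W2T(W[k]).round(1))
loc=dict(nearL=(-.09,.1),nearR=(-.09,-.1),fenceR=(.07,-.098))
A=np.array([loc[k] for k in loc]);B=np.array([W[k][:2] for k in loc])
Ac=A-A.mean(0);Bc=B-B.mean(0);th=np.arctan2((Ac[:,0]*Bc[:,1]-Ac[:,1]*Bc[:,0]).sum(),(Ac*Bc).sum())
Q=np.array([[np.cos(th),-np.sin(th)],[np.sin(th),np.cos(th)]]);t=B.mean(0)-Q@A.mean(0)
print("yaw",np.degrees(th),"org",t,"res mm",((A@Q.T+t-B)*1e3).round(1).tolist())
for k in W: print(k,((W[k][:2]-t)@Q*1e3).round(1))
g=pickle.load(open("scene0.pkl","rb"))
E
```

```text
nearR [ 0.4901 -0.2056  0.06  ] [ 0.5063 -0.2202 -0.002 ] old tray [-88.4 -96. ]
nearL [ 0.4263 -0.0172  0.06  ] [ 0.4331 -0.0061  0.0018] old tray [-87.7 102.8]
fenceR [ 0.641  -0.1538  0.06  ] [ 0.639  -0.1534  0.0633] old tray [ 71.2 -95.9]
a [ 0.4823 -0.044   0.07  ] [ 0.4843 -0.0429  0.0618] old tray [-43.4  59.4]
b [ 0.5165 -0.0934  0.07  ] [ 0.5191 -0.0933  0.0621] old tray [-27.1   1.5]
c [ 0.515  -0.1348  0.07  ] [ 0.518  -0.1355  0.0608] old tray [-41.9 -37.1]
tipfoot [ 0.6037 -0.1447  0.06  ] [ 0.6007 -0.1441  0.0657] old tray [ 38.8 -75.2]
yaw 18.55179223045257 org [ 0.54352221 -0.08287702] res mm [[0.0, 0.5], [-0.1, -0.8], [0.0, 0.3]]
nearR [-89.7 -99.3]
nearL [-90.2  99.5]
fenceR [ 69.9 -98.2]
a [-45.7  56.4]
b [-29.   -1.4]
c [-43.6 -40.1]
tipfoot [ 37.4 -77.7]
```

```bash
sed -i 's/^YAW=.*/YAW=np.radians(18.6);ORG=np.array([.5435,-.0829])/' h.py; python3 - <<'E'
from h import *
plan((-61,-1,120,0),(-61,-1,63.5,0),(57,-0.5,63.5,0))
E
```

```text
now tray [-79.7  29.1] z 329.6 t 1.8167 w 12.1 x-axis heading -0.1 down [ 0.003 -0.008 -1.   ] F [ 3.1 -4.1  2.8]
(-61, -1, 120, 0) turn [ 0.5 -0.1  0. ] cm [ 1.86 20.99 -2.82]
(-61, -1, 63.5, 0) turn [ 0.5 -0.1  0. ] cm [ 1.86 26.64 -2.78]
(57, -0.5, 63.5, 0) turn [ 0.5 -0.1  0. ] cm [13.66 26.64 -2.71]
```

{"fn": "move_arm", "kwargs": {
  "series": [
    [[0.5,0,0],[0.9,4,-1.4],0.11],
    [[0.5,0,0],[1.8,8,-2.8],0.11],
    [[0.5,0,0],[1.8,12,-2.8],0.11],
    [[0.5,0,0],[1.8,16,-2.8],0.11],
    [[0.5,0,0],[1.8,19,-2.8],0.11],
    [[0.5,0,0],[1.8,21,-2.8],0.11],
    [[0.5,0,0],[1.8,21,-2.8],0.11],
    [[0.5,0,0],[1.8,21,-2.8],0.11],
    [[0.5,0,0],[1.8,21,-2.8],0.11]
  ]
}}

```text
time_s: 2.57
position: [0.4862, -0.1035, 0.1211]
orientation: [-0.698, 0.698, 0.115, -0.113]
ft_force: [0.5, -0.6, 0.6]
gripper_width: 0.0103
```

```bash
python3 - <<'E'
from h import *
plan((-61,-1,63.5,0),(57,-0.5,63.5,0))
E
```

```text
now tray [-60.9  -1.3] z 121.1 t 2.5667 w 10.3 x-axis heading -0.1 down [ 0.002  0.    -1.   ] F [ 0.5 -0.6  0.6]
(-61, -1, 63.5, 0) turn [ 0.  -0.1  0.1] cm [-0.03  5.76  0.03]
(57, -0.5, 63.5, 0) turn [ 0.  -0.1  0.1] cm [11.77  5.79  0.1 ]
```

{"fn": "move_arm", "kwargs": {
  "series": [
    [[0,0,0],[0,2.5,0],0.11],
    [[0,0,0],[0,4.5,0],0.11],
    [[0,0,0],[0,5.6,0],0.11],
    [[0,0,0],[0,5.75,0],0.11],
    [[0,0,0],[0.3,5.75,0],0.11],
    [[0,0,0],[0.9,5.75,0],0.11],
    [[0,0,0],[1.6,5.75,0],0.11],
    [[0,0,0],[2.4,5.75,0],0.11],
    [[0,0,0],[3.2,5.75,0],0.11],
    [[0,0,0],[4.0,5.75,0],0.11],
    [[0,0,0],[4.8,5.75,0],0.11],
    [[0,0,0],[5.6,5.75,0.1],0.11],
    [[0,0,0],[6.4,5.75,0.1],0.11],
    [[0,0,0],[7.2,5.75,0.1],0.11],
    [[0,0,0],[8.0,5.75,0.1],0.11],
    [[0,0,0],[8.7,5.75,0.1],0.11],
    [[0,0,0],[9.4,5.75,0.1],0.11]
  ]
}}

```text
time_s: 3.98
position: [0.5758, -0.0725, 0.0637]
orientation: [-0.698, 0.698, 0.115, -0.113]
ft_force: [0.2, 0.2, -0.4]
gripper_width: 0.0104
```

```bash
python3 - <<'E'
from h import *
plan((57,0,63.5,0),(-75,30,110,-45))
f=grab("wrist");c=f["image"][60:400,140:460,::-1]
cv2.imwrite("pics/w2.png",cv2.resize(c,None,fx=1.7,fy=1.7))
E
```

```text
now tray [34.  -0.4] z 63.7 t 3.9833 w 10.4 x-axis heading -0.1 down [ 0.002  0.    -1.   ] F [ 0.2  0.2 -0.4]
(57, 0, 63.5, 0) turn [ 0.  -0.1  0.1] cm [2.3  0.03 0.05]
(-75, 30, 110, -45) turn [-0.  44.9  0.1] cm [-10.89  -4.65   3.03]
```

View pics/w2.png

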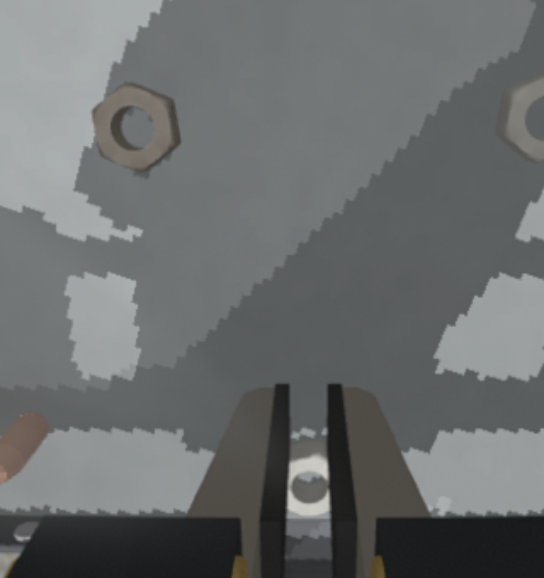

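Nut b sits centred ahead of the fingers (crop 308,487), in line with the gate. I'll push it through, then back off.

{"fn": "move_arm", "kwargs": {
  "series": [
    [[0,0,0],[0.6,0,0],0.11],
    [[0,0,0],[1.3,0,0],0.11],
    [[0,0,0],[2.0,0,0],0.11],
    [[0,0,0],[2.4,0,0],0.11],
    [[0,0,0],[2.4,0,0],0.11],
    [[0,0,0],[2.4,0,0],0.11],
    [[0,0,0],[0.5,-0.5,0],0.11],
    [[0,0,0],[-2,-3,0],0.11],
    [[0,0,0],[-4,-5,0],0.11],
    [[0,0,0],[-6,-7,0],0.11],
    [[0,0,0],[-8,-8,0],0.11],
    [[0,0,0],[-10,-8,0],0.11],
    [[0,0,0],[-10,-8,0],0.11],
    [[0,0,0],[-10,-8,0],0.11],
    [[0,0,0],[-10,-8,0],0.11]
  ]
}}

```text
time_s: 5.28
position: [0.483, -0.1033, 0.1437]
orientation: [-0.698, 0.698, 0.116, -0.113]
ft_force: [0.9, -0.6, -0.0]
gripper_width: 0.0101
```

```bash
python3 - <<'E'
from h import *
import pickle
# nut a: aim heading from (-45.5,56.5) to (8,0)
n=np.array([-45.5,56.5]);g=np.array([12,0]);d=(g-n)/np.linalg.norm(g-n);h=np.degrees(np.arctan2(d[1],d[0]))
s=n-d*33;e=g-d*20;print(h,s,e,np.linalg.norm(e-s))
plan((*s,63.5,h),(*e,63.5,h))
f=grab("wrist");pickle.dump(f,open("w3.pkl","wb"));cv2.imwrite("pics/w3.png",f["image"][:,:,::-1])
E
```

```text
-44.49741833327897 [-69.038307    79.62894514] [-2.26564061 14.01754251] 93.61327434114061
now tray [-63.8  -0.1] z 143.7 t 5.2833 w 10.1 x-axis heading 0.0 down [ 0.004  0.    -1.   ] F [ 0.9 -0.6 -0. ]
(np.float64(-69.03830700351071), np.float64(79.62894514258008), 63.5, np.float64(-44.49741833327897)) turn [-0.  44.5  0.3] cm [-0.55  8.    7.98]
(np.float64(-2.265640608188308), np.float64(14.017542510654597), 63.5, np.float64(-44.49741833327897)) turn [-0.  44.5  0.3] cm [6.12 8.04 1.41]
```

View pics/w3.png

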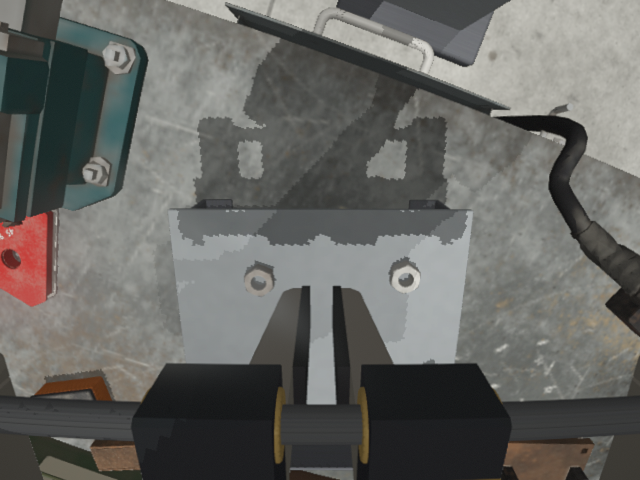

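Nuts a (405,279) and c (259,280) haven't moved, and b is no longer on the visible deck. Next is nut a: a diagonal push to the tray's centre line.

{"fn": "move_arm", "kwargs": {
  "series": [
    [[0,7,0],[0,0,2],0.11],
    [[0,14,0],[-0.3,0,4],0.11],
    [[0,21,0],[-0.6,0,6],0.11],
    [[0,28,0],[-0.6,0,8],0.11],
    [[0,35,0],[-0.6,1,8],0.11],
    [[0,42,0],[-0.6,3,8],0.11],
    [[0,44.5,0.3],[-0.6,4,8],0.11],
    [[0,44.5,0.3],[-0.6,4,8],0.11],
    [[0,44.5,0.3],[-0.6,4,8],0.11],
    [[0,44.5,0.3],[-0.6,4,8],0.11]
  ]
}}

```text
time_s: 6.17
position: [0.4528, -0.0296, 0.1036]
orientation: [-0.689, 0.69, -0.158, 0.158]
ft_force: [-0.8, -0.7, -0.6]
gripper_width: 0.0097
```

```bash
python3 - <<'E'
from h import *
plan((-69,79.6,63.5,-44.5),(-2.3,14,63.5,-44.5))
E
```

```text
now tray [-69.   79.5] z 103.6 t 6.1667 w 9.7 x-axis heading -44.4 down [-0.    -0.001 -1.   ] F [-0.8 -0.7 -0.6]
(-69, 79.6, 63.5, -44.5) turn [ 0.   0.1 -0. ] cm [-0.01  4.01  0.01]
(-2.3, 14, 63.5, -44.5) turn [ 0.   0.1 -0. ] cm [ 9.35  4.01 -0.02]
```

{"fn": "move_arm", "kwargs": {
  "series": [
    [[0,0,0],[0,2,0],0.11],
    [[0,0,0],[0,3.6,0],0.11],
    [[0,0,0],[0,4,0],0.11],
    [[0,0,0],[0.2,4,0],0.11],
    [[0,0,0],[0.8,4,0],0.11],
    [[0,0,0],[1.5,4,0],0.11],
    [[0,0,0],[2.3,4,0],0.11],
    [[0,0,0],[3.1,4,0],0.11],
    [[0,0,0],[3.9,4,0],0.11],
    [[0,0,0],[4.7,4,0],0.11],
    [[0,0,0],[5.5,4,0],0.11],
    [[0,0,0],[6.3,4,0],0.11],
    [[0,0,0],[7.1,4,0],0.11],
    [[0,0,0],[7.9,4,0],0.11],
    [[0,0,0],[8.6,4,0],0.11],
    [[0,0,0],[9.1,4,0],0.11],
    [[0,0,0],[9.3,4,0],0.11],
    [[0,0,0],[9.3,4,0],0.11],
    [[0,0,0],[8,3.8,0],0.11],
    [[0,0,0],[6,2,0],0.11]
  ]
}}

```text
time_s: 7.83
position: [0.5056, -0.056, 0.082]
orientation: [-0.688, 0.69, -0.159, 0.157]
ft_force: [-0.2, 0.5, 0.3]
gripper_width: 0.0103
```

```bash
python3 - <<'E'
from h import *
plan((-40,0,140,0))
E
```

```text
now tray [-27.4  37.6] z 82.0 t 7.8333 w 10.3 x-axis heading -44.4 down [-0.004 -0.002 -1.   ] F [-0.2  0.5  0.3]
(-40, 0, 140, 0) turn [  0.1 -44.4  -0.2] cm [ 1.71 -5.8  -3.59]
```

{"fn": "move_arm", "kwargs": {
  "series": [
    [[0,-7,0],[0,-2,0],0.11],
    [[0,-14,0],[-1,-5,0],0.11],
    [[0,-21,0],[-2,-8,0],0.11],
    [[0,-28,0],[-3.5,-9,-1],0.11],
    [[0,-35,0],[-4,-9,-2],0.11],
    [[0,-42,0],[-4,-9,-2],0.11],
    [[0,-44.4,0],[-4,-9,-2],0.11],
    [[0,-44.4,0],[-4,-9,-2],0.11],
    [[0,-44.4,0],[-4,-9,-2],0.11]
  ]
}}

```text
time_s: 8.58
position: [0.4609, -0.0563, 0.1722]
orientation: [-0.698, 0.698, 0.112, -0.115]
ft_force: [-0.0, -0.3, 0.5]
gripper_width: 0.0104
```

```bash
python3 - <<'E'
from h import *
import pickle
f=grab("wrist");pickle.dump(f,open("w4.pkl","wb"))
g=grab("scene");pickle.dump(g,open("s4.pkl","wb"))
a=cv2.resize(f["image"][120:420,120:520,::-1],None,fx=1.5,fy=1.5)
b=cv2.resize(g["image"][185:325,240:410,::-1],(182,150))
cv2.imwrite("pics/w4.png",np.hstack([a,np.vstack([b,np.zeros((300,182,3),np.uint8)])]))
plan((-60,0,160,0))
E
```

```text
now tray [-69.6  51.4] z 172.1 t 8.6833 w 9.8 x-axis heading -0.1 down [-0.004 -0.002 -1.   ] F [-0.  -0.1 -0.3]
(-60, 0, 160, 0) turn [ 0.  -0.1 -0.3] cm [ 0.98  1.21 -5.14]
```

View pics/w4.png

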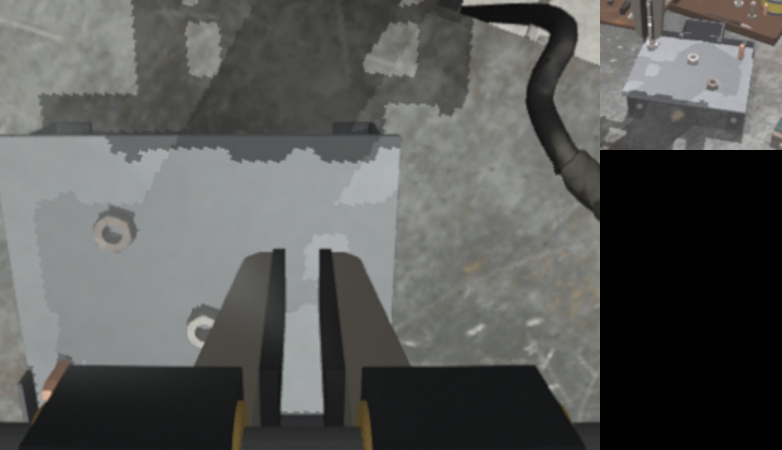

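Nut a is at about wrist pixel (255,339) and scene pixel (326,239.5). Nut c is unmoved.

```bash
python3 - <<'E'
from h import *
import pickle
f=pickle.load(open("w4.pkl","rb"));g=pickle.load(open("s4.pkl","rb"))
print(W2T(at_z(f,204/1.5+120,332/1.5+120,.07)),W2T(at_z(g,325.9,240,.07)), "c",W2T(at_z(f,115/1.5+120,231/1.5+120,.07)))
cv2.imwrite("pics/s4c.png",cv2.resize(g["image"][195:295,270:400,::-1],None,fx=5,fy=5,interpolation=cv2.INTER_CUBIC))
E
```

```text
[10.97757225  1.89887181] [3.89456241 0.73450032] c [-44.76185852 -38.9628264 ]
```

View pics/s4c.png

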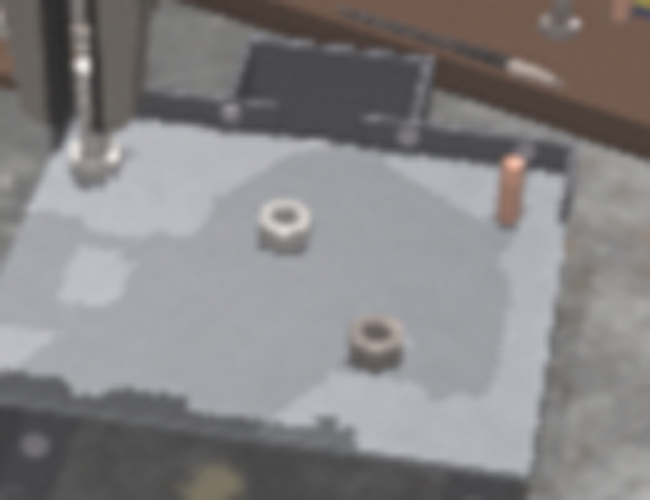

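Scene crop: nut a at (285,217), c at (376,331), bolt and tip standing. Both cameras put nut a near tray (10,2).

```bash
python3 - <<'E'
from h import *
import pickle
g=pickle.load(open("s4.pkl","rb"));print(W2T(at_z(g,326.9,238.3,.07)))
plan((-24,1.5,63.5,0))
E
```

```text
[ 8.96206683 -0.16604091]
now tray [-69.6  51.4] z 172.1 t 8.6833 w 9.8 x-axis heading -0.1 down [-0.004 -0.002 -1.   ] F [-0.  -0.1 -0.3]
(-24, 1.5, 63.5, 0) turn [ 0.  -0.1 -0.3] cm [ 4.62 10.84 -4.98]
```

{"fn": "move_arm", "kwargs": {
  "series": [
    [[0,0,0],[1.5,2,-2],0.11],
    [[0,0,0],[3.5,4,-4],0.11],
    [[0,0,-0.3],[4.6,6.5,-5.0],0.11],
    [[0,0,-0.3],[4.6,9,-5.0],0.11],
    [[0,0,-0.3],[4.6,10.6,-5.0],0.11],
    [[0,0,-0.3],[4.6,10.8,-5.0],0.11],
    [[0,0,-0.3],[4.9,10.8,-5.0],0.11],
    [[0,0,-0.3],[5.4,10.8,-5.0],0.11],
    [[0,0,-0.3],[6.0,10.8,-5.0],0.11],
    [[0,0,-0.3],[6.8,10.8,-5.0],0.11],
    [[0,0,-0.3],[7.6,10.8,-5.0],0.11],
    [[0,0,-0.3],[8.4,10.8,-5.0],0.11],
    [[0,0,-0.3],[9.2,10.8,-5.0],0.11],
    [[0,0,-0.3],[10,10.8,-5.0],0.11],
    [[0,0,-0.3],[10.8,10.8,-5.0],0.11],
    [[0,0,-0.3],[11.6,10.8,-5.0],0.11],
    [[0,0,-0.3],[12.3,10.8,-5.0],0.11],
    [[0,0,-0.3],[12.7,10.8,-5.0],0.11],
    [[0,0,-0.3],[12.7,10.8,-5.0],0.11],
    [[0,0,-0.3],[12.7,10.8,-5.0],0.11]
  ]
}}

```text
time_s: 10.35
position: [0.5968, -0.0637, 0.0633]
orientation: [-0.698, 0.698, 0.114, -0.114]
ft_force: [0.5, 0.4, -0.1]
gripper_width: 0.0102
```

```bash
python3 - <<'E'
from h import *
n=np.array([-43.5,-40]);g=np.array([12,0]);d=(g-n)/np.linalg.norm(g-n);h=np.degrees(np.arctan2(d[1],d[0]))
s=n-d*33;e=g-d*20;print(h,s,e,np.linalg.norm(e-s))
plan((*s,103.5,h))
E
```

```text
35.78107386189255 [-70.271481   -59.29476108] [ -4.22514    -11.69379459] 81.41235268575406
now tray [56.7  1.2] z 63.3 t 10.35 w 10.2 x-axis heading -0.1 down [ 0.    -0.001 -1.   ] F [ 0.5  0.4 -0.1]
(np.float64(-70.27148099865575), np.float64(-59.29476108011225), 103.5, np.float64(35.78107386189255)) turn [  0.  -35.8  -0. ] cm [-12.69  -4.01  -6.06]
```

{"fn": "move_arm", "kwargs": {
  "series": [
    [[0,0,0],[-2,-1,0],0.11],
    [[0,-3,0],[-5,-4,0],0.11],
    [[0,-10,0],[-8,-6,-1],0.11],
    [[0,-17,0],[-10,-6,-3],0.11],
    [[0,-24,0],[-12,-5.5,-5],0.11],
    [[0,-31,0],[-12.7,-5,-6],0.11],
    [[0,-35.8,0],[-12.7,-4,-6],0.11],
    [[0,-35.8,0],[-12.7,-4,-6],0.11],
    [[0,-35.8,0],[-12.7,-4,-6],0.11],
    [[0,-35.8,0],[-12.7,-4,-6],0.11]
  ]
}}

```text
time_s: 11.18
position: [0.4952, -0.1622, 0.1037]
orientation: [-0.629, 0.63, 0.322, -0.322]
ft_force: [1.1, -1.1, 0.4]
gripper_width: 0.0101
```

```bash
python3 - <<'E'
from h import *
plan((-70.3,-59.3,63.5,35.8),(-4.2,-11.7,63.5,35.8))
E
```

```text
now tray [-71.1 -59.7] z 103.7 t 11.1833 w 10.1 x-axis heading 35.5 down [ 0.    -0.001 -1.   ] F [ 1.1 -1.1  0.4]
(-70.3, -59.3, 63.5, 35.8) turn [ 0.1 -0.3 -0.1] cm [ 0.09  4.02 -0.01]
(-4.2, -11.7, 63.5, 35.8) turn [ 0.1 -0.3 -0.1] cm [8.23 4.01 0.03]
```

Push c, then retreat along the same line and out of the view.

{"fn": "move_arm", "kwargs": {
  "series": [
    [[0,-0.3,0],[0.1,2,0],0.11],
    [[0,-0.3,0],[0.1,3.6,0],0.11],
    [[0,-0.3,0],[0.1,4,0],0.11],
    [[0,-0.3,0],[0.3,4,0],0.11],
    [[0,-0.3,0],[0.8,4,0],0.11],
    [[0,-0.3,0],[1.5,4,0],0.11],
    [[0,-0.3,0],[2.3,4,0],0.11],
    [[0,-0.3,0],[3.1,4,0],0.11],
    [[0,-0.3,0],[3.9,4,0],0.11],
    [[0,-0.3,0],[4.7,4,0],0.11],
    [[0,-0.3,0],[5.5,4,0],0.11],
    [[0,-0.3,0],[6.3,4,0],0.11],
    [[0,-0.3,0],[7.1,4,0],0.11],
    [[0,-0.3,0],[7.7,4,0],0.11],
    [[0,-0.3,0],[8.1,4,0],0.11],
    [[0,-0.3,0],[8.2,4,0],0.11],
    [[0,-0.3,0],[8.2,4,0],0.11],
    [[0,0,0],[7,3.8,0],0.11],
    [[0,0,0],[5,2,0],0.11],
    [[0,0,0],[3,0,0],0.11]
  ]
}}

```text
time_s: 12.85
position: [0.5105, -0.1388, 0.103]
orientation: [0.63, -0.63, -0.32, 0.323]
ft_force: [0.3, -0.1, 0.1]
gripper_width: 0.0104
```

```bash
python3 - <<'E'
from h import *
plan((-70,55,170,0))
E
```

```text
now tray [-49.1 -42.5] z 103.0 t 12.85 w 10.4 x-axis heading 35.5 down [-0.003 -0.001 -1.   ] F [ 0.3 -0.1  0.1]
(-70, 55, 170, 0) turn [-0.  35.5 -0.2] cm [ 3.94 -6.7   9.16]
```

{"fn": "move_arm", "kwargs": {
  "series": [
    [[0,7,0],[0.5,-3,1],0.11],
    [[0,14,0],[1.5,-6,4],0.11],
    [[0,21,0],[3,-6.7,7],0.11],
    [[0,28,0],[3.9,-6.7,9],0.11],
    [[0,35.5,0],[3.9,-6.7,9.2],0.11],
    [[0,35.5,0],[3.9,-6.7,9.2],0.11],
    [[0,35.5,0],[3.9,-6.7,9.2],0.11]
  ]
}}

```text
time_s: 13.43
position: [0.4588, -0.0541, 0.1703]
orientation: [-0.697, 0.698, 0.114, -0.116]
ft_force: [-0.0, -0.9, 0.7]
gripper_width: 0.01
```

```bash
python3 - <<'E'
from h import *
import pickle
f=grab("wrist");pickle.dump(f,open("w5.pkl","wb"))
g=grab("scene");pickle.dump(g,open("s5.pkl","wb"))
a=cv2.resize(f["image"][200:400,140:340,::-1],None,fx=2,fy=2)
b=cv2.resize(g["image"][195:295,270:370,::-1],(400,400),interpolation=cv2.INTER_CUBIC)
cv2.imwrite("pics/w5.png",np.hstack([a,b]))
plan()
E
```

```text
now tray [-70.9  53.8] z 170.1 t 13.5333 w 10.0 x-axis heading 0.1 down [-0.003 -0.002 -1.   ] F [-0.4  0.1 -0.4]
```

View pics/w5.png

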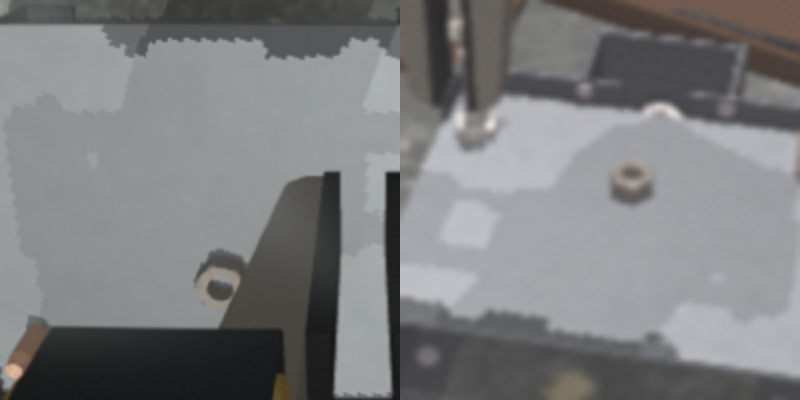

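Nut c is at wrist (250,343) and scene (327.5,240). There is also a white arc in the gate at scene (335,222), so a nut may be hung up in the slot. I'll check its height.

```bash
python3 - <<'E'
from h import *
import pickle
f=pickle.load(open("w5.pkl","rb"));g=pickle.load(open("s5.pkl","rb"))
print("c",W2T(at_z(f,218/2+140,287/2+200,.07)),W2T(at_z(g,(631.5-400)/4+270,195+178/4,.07)))
for v in range(216,228):
  print(v,[(tuple(W2T(p).round(0).astype(int)),int(p[2]*1e3),int(g["image"][v,u].mean())) for u in (331,335,338) for p in [at_depth(g,u,v)]])
plan((-24,0,63.5,0))
E
```

```text
c [10.86464868 -0.25370377] [ 5.99512177 -2.54531607]
216 [((np.int64(112), np.int64(11)), 41, 76), ((np.int64(109), np.int64(2)), 45, 75), ((np.int64(111), np.int64(-4)), 45, 75)]
217 [((np.int64(115), np.int64(11)), 37, 75), ((np.int64(111), np.int64(2)), 42, 75), ((np.int64(112), np.int64(-4)), 41, 75)]
218 [((np.int64(113), np.int64(11)), 36, 75), ((np.int64(113), np.int64(2)), 37, 75), ((np.int64(113), np.int64(-4)), 38, 75)]
219 [((np.int64(112), np.int64(10)), 34, 75), ((np.int64(112), np.int64(2)), 35, 74), ((np.int64(109), np.int64(-5)), 38, 74)]
220 [((np.int64(112), np.int64(10)), 31, 84), ((np.int64(112), np.int64(2)), 33, 121), ((np.int64(111), np.int64(-4)), 34, 80)]
221 [((np.int64(112), np.int64(10)), 29, 127), ((np.int64(97), np.int64(0)), 42, 190), ((np.int64(110), np.int64(-5)), 32, 123)]
222 [((np.int64(92), np.int64(7)), 42, 176), ((np.int64(93), np.int64(-1)), 42, 185), ((np.int64(95), np.int64(-7)), 42, 186)]
223 [((np.int64(66), np.int64(2)), 61, 191), ((np.int64(69), np.int64(-5)), 60, 158), ((np.int64(90), np.int64(-8)), 43, 211)]
224 [((np.int64(64), np.int64(2)), 60, 180), ((np.int64(65), np.int64(-6)), 60, 156), ((np.int64(68), np.int64(-11)), 59, 189)]
225 [((np.int64(59), np.int64(1)), 61, 167), ((np.int64(60), np.int64(-6)), 61, 159), ((np.int64(61), np.int64(-12)), 61, 166)]
226 [((np.int64(57), np.int64(1)), 60, 161), ((np.int64(60), np.int64(-7)), 59, 160), ((np.int64(61), np.int64(-12)), 60, 159)]
227 [((np.int64(54), np.int64(0)), 61, 159), ((np.int64(56), np.int64(-7)), 60, 160), ((np.int64(57), np.int64(-13)), 60, 160)]
now tray [-70.9  53.8] z 170.1 t 13.5333 w 10.0 x-axis heading 0.1 down [-0.003 -0.002 -1.   ] F [-0.4  0.1 -0.4]
(-24, 0, 63.5, 0) turn [ 0.   0.1 -0.2] cm [ 4.72 10.65 -5.38]
```

Two nuts are stacked flat in the slot: top at 43 mm, which is the 23 mm floor plus 20 mm. That leaves room below deck level for the third. I'll push c through.

{"fn": "move_arm", "kwargs": {
  "series": [
    [[0,0,0],[1.5,2,-2],0.11],
    [[0,0,0],[3.5,4,-4],0.11],
    [[0,0,-0.2],[4.7,6.5,-5.4],0.11],
    [[0,0,-0.2],[4.7,9,-5.5],0.11],
    [[0,0,-0.2],[4.7,10.5,-5.5],0.11],
    [[0,0,-0.2],[4.7,10.65,-5.5],0.11],
    [[0,0,-0.2],[5.0,10.65,-5.5],0.11],
    [[0,0,-0.2],[5.5,10.65,-5.5],0.11],
    [[0,0,-0.2],[6.1,10.65,-5.5],0.11],
    [[0,0,-0.2],[6.9,10.65,-5.5],0.11],
    [[0,0,-0.2],[7.7,10.65,-5.5],0.11],
    [[0,0,-0.2],[8.5,10.65,-5.5],0.11],
    [[0,0,-0.2],[9.3,10.65,-5.4],0.11],
    [[0,0,-0.2],[10.1,10.65,-5.4],0.11],
    [[0,0,-0.2],[10.9,10.65,-5.4],0.11],
    [[0,0,-0.2],[11.7,10.65,-5.4],0.11],
    [[0,0,-0.2],[12.4,10.65,-5.4],0.11],
    [[0,0,-0.2],[12.9,10.65,-5.4],0.11],
    [[0,0,-0.2],[12.9,10.65,-5.4],0.11],
    [[0,0,-0.2],[12.9,10.65,-5.4],0.11]
  ]
}}

```text
time_s: 15.2
position: [0.5983, -0.0645, 0.063]
orientation: [-0.697, 0.698, 0.115, -0.115]
ft_force: [-0.3, -0.3, 0.0]
gripper_width: 0.0098
```

{"fn": "move_arm", "kwargs": {
  "series": [
    [[0,0,0],[-1.5,-0.3,0],0.11],
    [[0,0,0],[-4,-3,0],0.11],
    [[0,0,0],[-7,-6,2],0.11],
    [[0,0,0],[-10,-9,4],0.11],
    [[0,0,0],[-13,-11,6],0.11],
    [[0,0,0],[-13,-11,7],0.11],
    [[0,0,0],[-13,-11,7],0.11],
    [[0,0,0],[-13,-11,7],0.11]
  ]
}}

```text
time_s: 15.87
position: [0.4528, -0.0395, 0.1737]
orientation: [-0.698, 0.698, 0.116, -0.114]
ft_force: [0.2, -0.1, -0.4]
gripper_width: 0.01
```

```bash
python3 - <<'E'
from h import *
g=grab("scene");plan()
cv2.imwrite("pics/s6.png",cv2.resize(g["image"][195:315,250:400,::-1],None,fx=5,fy=5,interpolation=cv2.INTER_CUBIC))
for v in range(214,228):
  print(v,[(*W2T(p).round(0).astype(int).tolist(),int(p[2]*1e3),int(g["image"][v,u].mean())) for u in (329,332,335,338,341) for p in [at_depth(g,u,v)]])
E
```

```text
now tray [-71.9  69.5] z 173.1 t 15.9167 w 10.0 x-axis heading 0.1 down [ 0.001 -0.001 -1.   ] F [ 1.  -0.5  0.1]
214 [(112, 15, 46, 76), (113, 9, 47, 76), (114, 3, 46, 75), (112, -4, 49, 75), (113, -10, 49, 75)]
215 [(112, 15, 44, 76), (108, 8, 47, 75), (110, 2, 47, 76), (113, -4, 46, 75), (110, -10, 49, 75)]
216 [(112, 15, 41, 77), (112, 8, 42, 77), (110, 2, 44, 76), (112, -4, 44, 76), (112, -10, 45, 74)]
217 [(115, 15, 36, 76), (113, 8, 39, 76), (110, 2, 42, 76), (111, -4, 42, 76), (111, -10, 43, 76)]
218 [(110, 14, 37, 76), (110, 8, 38, 75), (112, 2, 38, 75), (112, -4, 39, 75), (108, -11, 43, 79)]
219 [(113, 15, 33, 76), (112, 8, 34, 75), (113, 2, 35, 76), (113, -4, 35, 76), (112, -11, 37, 76)]
220 [(113, 15, 30, 75), (111, 8, 33, 75), (111, 2, 33, 75), (111, -4, 34, 76), (113, -11, 34, 75)]
221 [(111, 14, 29, 77), (114, 8, 28, 74), (114, 2, 29, 76), (111, -5, 32, 75), (110, -11, 33, 75)]
222 [(112, 14, 26, 107), (114, 8, 25, 112), (109, 1, 29, 94), (110, -5, 30, 73), (111, -11, 30, 73)]
223 [(65, 6, 60, 151), (66, 0, 61, 177), (69, -5, 60, 144), (112, -5, 26, 104), (114, -11, 25, 91)]
224 [(62, 6, 61, 163), (63, 0, 61, 186), (65, -6, 60, 174), (66, -11, 60, 162), (67, -17, 60, 138)]
225 [(59, 5, 61, 161), (61, -1, 60, 176), (62, -6, 60, 182), (65, -12, 59, 181), (65, -18, 60, 171)]
226 [(56, 5, 60, 159), (59, -1, 59, 170), (59, -7, 60, 183), (63, -12, 58, 181), (62, -18, 60, 180)]
227 [(53, 4, 60, 159), (55, -2, 60, 163), (56, -7, 60, 178), (57, -13, 60, 181), (57, -19, 61, 181)]
```

View pics/s6.png

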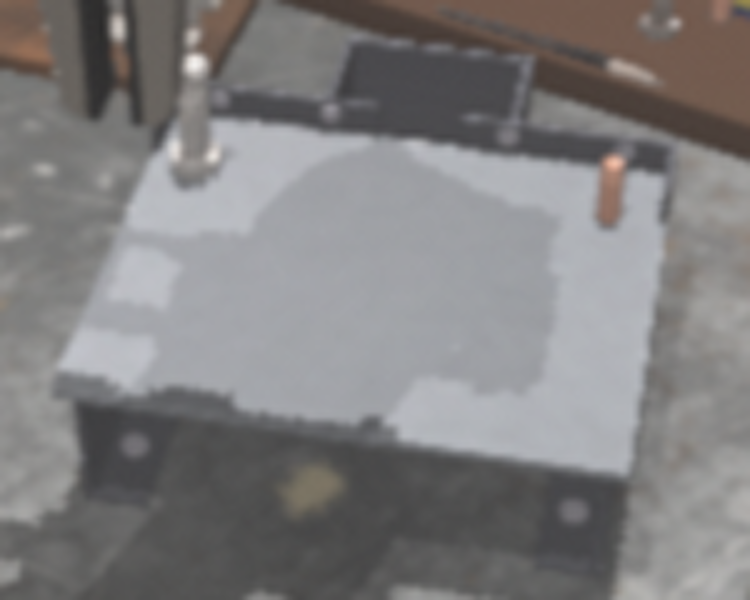

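The deck is clear, and the bolt (190,172) and tip (608,223) stand at their original pixels. I'll confirm the slot's contents from above.

{"fn": "move_arm", "kwargs": {
  "series": [
    [[0,0,0],[2,-1,0],0.11],
    [[0,0,0],[5,-2,0],0.11],
    [[0,0,0],[7.5,-2,0],0.11],
    [[0,0,0],[8,-2,0],0.11],
    [[0,0,0],[8,-2,0],0.11],
    [[0,0,0],[8,-2,0],0.11]
  ]
}}

```text
time_s: 16.42
position: [0.5283, -0.0153, 0.1917]
orientation: [-0.697, 0.698, 0.114, -0.115]
ft_force: [-1.2, 0.0, 0.5]
gripper_width: 0.0103
```

```bash
python3 - <<'E'
from h import *
f=grab("wrist");plan()
cv2.imwrite("pics/w7.png",cv2.resize(f["image"][200:400,120:360,::-1],None,fx=3,fy=3,interpolation=cv2.INTER_CUBIC))
E
```

```text
now tray [ 6.8 69. ] z 192.0 t 16.4667 w 10.2 x-axis heading 0.0 down [-0.002 -0.002 -1.   ] F [ 0.1 -0.2 -0.6]
```

View pics/w7.png

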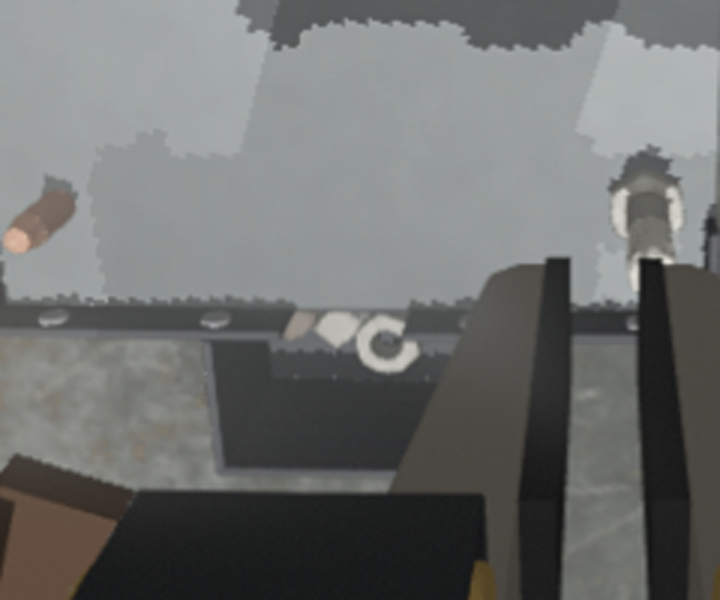

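The view shows all three nuts low in the slot: the brown one at (298,322), and the white ones at (340,328) and (388,343). The tip and bolt stand upright and the robot touches nothing, so I'm handing in.

```bash
python3 -c "
from rig import r
print(r.job_done())"
```

```text
the job is handed in; nothing more can be done
None
```

All three nuts are in the slot and the job is handed in at about 16.5 s of the 61 s allowed. I pushed them one at a time with the nearly closed fingertips, in the order b, a, c. Nuts a and c took a diagonal push to the centre line first, then a straight push through the gate.

- **Slot:** the last wrist picture shows all three nuts inside it, below deck level. At one point b and a lay stacked there, but that stack was gone once c dropped in.
- **Deck:** the last scene picture shows it clear, with the bolt and the copper tip upright at the same pixel positions as at the start.
- **Forces:** the wrist force stayed under about 6 N in every reading I took between moves. I didn't log it during the pushes.
- **Disagreement:** the scene and wrist cameras differed by up to about 5 mm on nut positions. The pushes were set to allow for this, and no check failed.

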